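# Lay out the viscosity bench: cup and lid on the jack, bottles in order

### The job

Get the bench ready for the next viscosity run: stand the black sample cup in the middle of the lab jack's top plate and put its grey lid on it, and stand three bottles in the wells of the drip tray in their order of use: the yellow-capped one in the middle, the blue-capped one to the left of it and the red-capped one to the right, as seen from the robot. Set each thing down rather than dropping it, knock nothing over, and leave the green-capped bottle, the timer and the spatula where they are.

Things in the scene. Friction and masses are not known exactly. Their poses are not given: they have to be found in the camera images.
- bottle_blue: White plastic laboratory bottle with a ribbed blue screw cap and a blank paper band, upright, standing on the bench. Body 54 mm in diameter up to 88 mm, shoulder to 98 mm, cap 42 mm in diameter up to 122 mm; about 0.15 to 0.25 kg. Origin: centre of its underside, z up.
- bottle_yellow: White plastic laboratory bottle with a ribbed yellow screw cap and a blank paper band, upright, standing on the bench. Body 54 mm in diameter up to 88 mm, shoulder to 98 mm, cap 42 mm in diameter up to 122 mm; about 0.15 to 0.25 kg. Origin: centre of its underside, z up.
- bottle_red: White plastic laboratory bottle with a ribbed red screw cap and a blank paper band, upright, standing on the bench. Body 54 mm in diameter up to 88 mm, shoulder to 98 mm, cap 42 mm in diameter up to 122 mm; about 0.15 to 0.25 kg. Origin: centre of its underside, z up.
- cup: Empty black plastic sample cup, open at the top, standing upright on the bench: 70 mm high, 54 mm in diameter at the foot, 57 mm below the rim bead, 60 mm over the bead (top 5 mm), mouth 54 mm inside; about 80 g. Origin: centre of its underside, z up.
- lid: Grey round lid with a black knob, lying knob up on the bench. Disc 68 mm in diameter, 4 mm thick; under it a 38 mm plug, 5 mm deep, that drops loosely into the cup's mouth; on top a knob 22 mm in diameter, from 9 to 33 mm above the origin; about 50 g. Origin: centre of the plug's underside, z up. On the cup the disc rests on the rim, with this origin 65 mm above the cup's origin.
- jack: Scissor lab jack of bare steel, fixed to the bench and locked at its height: two 100 x 100 mm plates, the top plate's upper face 80 mm above the bench. A black knob on its -y side reaches 88 mm out from the middle, up to 31 mm high. Origin: middle of its underside on the bench, z up.
- tray: Pale blue drip tray fixed to the bench, 92 mm (x) by 270 mm (y) by 16 mm high, with three round wells in a row along its y axis, 70 mm in diameter and 8 mm deep (floor 8 mm above the bench). Origin: middle of its underside on the bench; well centres at y = +85 mm (left well, seen from the robot), 0 (middle) and -85 mm (right well), all x = 0. Turned at most 0.4 rad from square to the robot.
- bottle_green: White plastic laboratory bottle with a ribbed green screw cap and a blank paper band, upright, standing on the bench among the others. Body 54 mm in diameter up to 88 mm, shoulder to 98 mm, cap 42 mm in diameter up to 122 mm; about 0.15 to 0.25 kg. Origin: centre of its underside, z up. Not needed: stays where it is.
- timer: White lab timer, 62 x 72 x 20 mm, with a grey-green display and three keys, lying on the bench. Origin: centre of its underside. Stays where it is.
- spatula: Palette-knife spatula with a wooden handle, lying on the bench, 200 mm long, 14 mm high. Origin: on the bench near its middle; x axis along the blade. Stays where it is.

How it is judged:
By the outcome, as a careful person would: the job done as asked, in the order asked, and still so for the second after the job is handed in, with the robot touching nothing.
It also fails if it takes over 136 s, if anything falls off the work surface, if the arm or the gripper's body presses on something with over 40 N, if the wrist force passes 120 N, or if a joint passes its speed limit or range.

### The arm

A 6-joint arm with a two-finger parallel gripper is mounted at the origin on the work surface. World frame = base frame: x ahead of the robot, y to its left, z up, the work surface at z = 0. Lengths are in mm, angles in rad, forces in N, time in s.
With the tool pointing down it reaches from about 400 to 925 mm from the base axis. Payload 12.5 kg.
Tool frame: the origin (TCP) lies at the very end of the fingers, on their centre line; the grasp point (between the pads) lies 19 mm behind it; z points along the fingers, y is the line along which they close (so a half turn about z gives the same grasp; the last joint's range is limited). The gripper opens to 95 mm and grips with 3 to 60 N. Pads are 20 mm wide; open, the fingers measure 119 mm over their backs; the gripper's body (75 mm by 180 mm) begins 59 mm behind the grasp point.
Start: joints at [1.139, 0.491, 1.559, -0, 1.092, -0.106], TCP at [200.025, 592.146, 214.661] pointing down, gripper open.
Joint ranges: [-3.1, 3.1], [-0.84, 2.19], [0.05, 2.79], [-1.13, 4.28], [0.06, 2.93], [-2.69, 2.69]. Speed limits (rad/s): [2.22, 2.22, 2.79, 3.14, 3.14, 3.14].

### API

Orientations are given as [roll, pitch, yaw] about the fixed x, y, z axes, in that order (R = Rz(yaw) Ry(pitch) Rx(roll)).
In Python, from cell import env gives the robot as it stands.
- The arm moves only by the shell command python3 steer.py, which reads ROWS from standard input. ROWS is a JSON object with one list for each field, all of the same length, 1 to 5, a row being the entries at one place: tx, ty, tz (the shift in fractions of the full range, 1 being 1000 mm), twist (a turn about the tool's z in normalised numbers (1 is pi rad)), finger_gap (the opening from 0.0 (shut) to 1.0 (fully open)); each row is the pose to reach, as a shift and turn from the pose commanded when the command began, along the tool's axes at that moment; what a row does not reach only later rows make up. A row lasts 1/12 s, in which the tool goes at most 41.7 mm and 0.125 rad, less where a joint would pass 70% of its speed; a pose out of reach is approached as far as the arm can. The fingers move at their own pace and stop on an object; the grip force is fixed at half the most. Time passes only in rows, so rows that do not move let the fingers close. It prints the time, the measured TCP pose, the force, the opening and the grip force at its end. Shift and turn numbers lie between -1 and 1, and a call with a number outside is refused. Input that does not fit is refused with a message, and nothing moves.
- env.state(): the state, without advancing time (a new reading comes with each control period).
- env.read_camera(name): name is "side" or "top"; returns (picture, depth): 420x560x3 uint8, red, green, blue; 420x560 float32, mm along the optical axis (not along the pixel's ray), 0 where there is no reading.
- env.camera_info(name): a dict with "vertical_fov" (degrees; the focal length in pixels is half the picture's height over the tangent of half this angle, whatever the lens; pixels are square), "cx", "cy" (the principal point, pixels), "origin" and "attitude" of the camera in the world. Camera axes: x right, y down, z forward; pixel columns grow to the right and rows downward; lengths in mm; the calibration is good to about 2 mm. A picture is of the moment at which its call begins. camera_info takes no time and is no camera call.
- env.job_done(): hands the job in; it is judged then, once.
The state is a dict: "t": time; "joints": joint angles; "qvel": joint speeds; "tau": joint torques, N m; "eef_pos": TCP position; "tcp_rot": TCP orientation; "ft_force": force on the tool from outside, world axes, zero at the start; "moment": the same for the moment, N m; "opening": opening from 0.0 (shut) to 1.0 (fully open); "grip_force": force on a finger pad.
Only numpy, scipy, OpenCV 4.12 (cv2) and the standard library are available. Lean on these libraries where they do the work, as an engineer would, in place of code of your own. Each camera call takes 0.05 s, during which the arm holds its last target. There are 200 camera calls.

## Working session

There is one attempt and no reset: what is moved stays moved. The work goes in short steps, Python scripts to look and compute and a shell command to move; the robot and the scene stay as the last step left them, time stands still between calls to the robot, and variables do not carry over. Pictures are saved under pics/ and viewed, at most 14 in all, crops included, and the job is handed in when it is done.

```bash
ls; mkdir -p pics; python3 - <<'E'
from cell import env
import cv2
print(env.state())
for n in("side","top"):
    p,d=env.read_camera(n); print(n,env.camera_info(n)); cv2.imwrite(f"pics/{n}0.png",p[:,:,::-1])
E
```

```text
cell.py
pics
steer.py
{'t': 0.0, 'joints': array([ 1.13936797e+00,  4.91522150e-01,  1.55951434e+00,  3.61804694e-06,
        1.09168518e+00, -1.05616466e-01]), 'qvel': array([-1.26106539e-04,  6.98747796e-05,  1.11618458e-03,  9.37332015e-05,
       -5.15611578e-04, -1.16287908e-03]), 'tau': array([ 1.40319198e-04, -6.12663817e+01, -2.58175099e+01,  6.92415750e-02,
        4.83278360e-02, -8.73547719e-05]), 'eef_pos': array([199.92144531, 591.87450201, 214.06264525]), 'tcp_rot': array([-3.14047027e+00, -1.22211619e-04,  2.81577903e+00]), 'ft_force': array([ 0.5049416 ,  0.46755003, -0.09221058]), 'moment': array([-0.01370521, -0.00574313,  0.01036991]), 'grip_force': 0.0, 'opening': 0.997666036048396}
side {'vertical_fov': 54.930620251996466, 'cx': 277.85809964218004, 'cy': 211.76122283713337, 'origin': array([ 407.77033808, -872.61446146,  656.64601525]), 'attitude': array([-2.19542685,  0.02333208, -0.07947339])}
top {'vertical_fov': 42.14230363505773, 'cx': 263.65164038838736, 'cy': 201.88083374182736, 'origin': array([ 347.15301116,   10.74413925, 1315.24797962]), 'attitude': array([-3.03209265, -0.00422835, -1.5649675 ])}
```

View pics/top0.png

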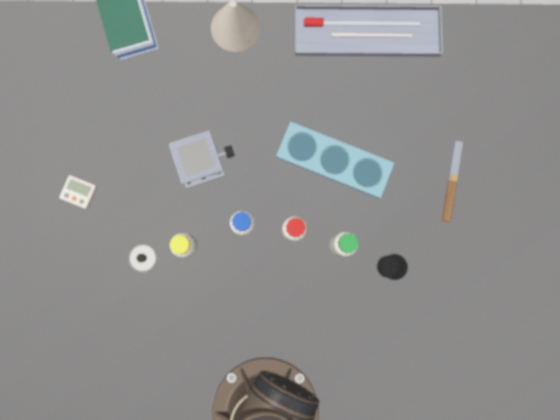

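View pics/side0.png

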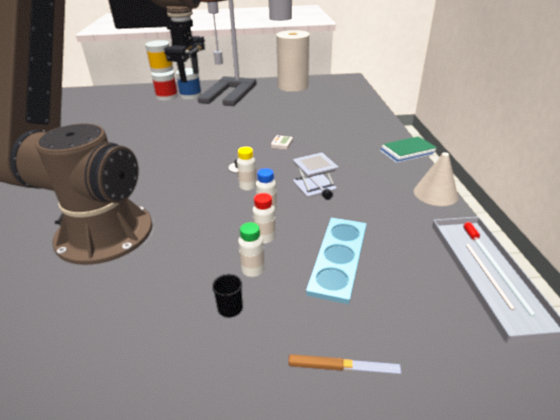

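```bash
cat > h.py <<'E'
import numpy as np, cv2
from scipy.spatial.transform import Rotation as Ro
from cell import env
def cam(n):
    i=env.camera_info(n); return 210/np.tan(np.radians(i["vertical_fov"]/2)),i["cx"],i["cy"],np.array(i["origin"]),Ro.from_euler("xyz",i["attitude"]).as_matrix()
def ray(n,uv):
    f,cx,cy,o,R=cam(n); uv=np.atleast_2d(uv).astype(float)
    return o,np.c_[(uv[:,0]-cx)/f,(uv[:,1]-cy)/f,np.ones(len(uv))]@R.T
def plane(n,uv,z):
    o,d=ray(n,uv); return o+d*((z-o[2])/d[:,2])[:,None]
def proj(n,P):
    f,cx,cy,o,R=cam(n); c=(np.atleast_2d(P)-o)@R; return np.c_[cx+f*c[:,0]/c[:,2],cy+f*c[:,1]/c[:,2]]
def pts(n,m,d):
    v,u=np.nonzero(m&(d>0)); o,r=ray(n,np.c_[u,v]); return o+r*d[v,u][:,None]
def tri(a,b):
    (o1,d1),(o2,d2)=ray("top",a),ray("side",b); d1=d1[0];d2=d2[0]
    s=np.linalg.lstsq(np.c_[d1,-d2],o2-o1,rcond=None)[0]; p=o1+s[0]*d1;q=o2+s[1]*d2
    return (p+q)/2,np.linalg.norm(p-q)
HUE=dict(red=(172,6),yellow=(22,34),green=(48,75),blue=(100,125))
def capmask(p,c,thr=150):
    h=cv2.cvtColor(p,cv2.COLOR_RGB2HSV).astype(int); a,b=HUE[c]
    hm=(h[...,0]>=a)&(h[...,0]<=b) if a<b else (h[...,0]>=a)|(h[...,0]<=b)
    return hm&(h[...,1]>thr)&(h[...,2]>90)
def biggest(m,roi):
    k=np.zeros_like(m);u0,v0,u1,v1=roi;k[v0:v1,u0:u1]=m[v0:v1,u0:u1]
    n,l,s,c=cv2.connectedComponentsWithStats(k.astype(np.uint8)); i=1+np.argmax(s[1:,4]); return l==i,c[i],s[i]
E
cat > look.py <<'E'
from h import *
np.set_printoptions(precision=1,suppress=True)
I={n:env.read_camera(n) for n in("top","side")}
for c in HUE:
    out=[]
    for n,roi in(("top",(100,180,420,300)),("side",(200,130,320,300))):
        p,d=I[n]; m,ce,s=biggest(capmask(p,c),roi); P=pts(n,m,d); zt=np.percentile(P[:,2],90); T=P[P[:,2]>zt-5]
        out.append((ce,s[:5],zt,(T.min(0)+T.max(0))/2))
    print(c,*out,"plane122",plane("top",out[0][0],122)[0],"tri",tri(out[0][0],out[1][0]))
E
python3 look.py; python3 - <<'E'
from h import *
for n in("top","side"):print(proj(n,[[0,0,0],[200,592,214],[0,0,300]]))
p,d=env.read_camera("top");q,e=env.read_camera("side")
a=cv2.resize(p[110:310,50:420],None,fx=2.1,fy=2.1,interpolation=cv2.INTER_CUBIC)
b=cv2.resize(q[120:330,200:410],None,fx=2.8,fy=2.8,interpolation=cv2.INTER_CUBIC)
cv2.imwrite("pics/a.png",a[:,:,::-1]);cv2.imwrite("pics/b.png",b[:,:,::-1])
E
```

```text
red (array([295.4, 226.9]), array([288, 220,  16,  15, 194], dtype=int32), np.float64(126.7612252977757), array([423.3, -63.5, 126. ])) (array([262.7, 200.7]), array([254, 194,  18,  15, 228], dtype=int32), np.float64(121.52907605926546), array([421.3, -67.4, 119.8])) plane122 [423.6 -63.4 122. ] tri (array([423.5, -64.2, 108.8]), np.float64(1.7939906276763415))
[[265.00800781 411.77708689]
 [-33.433309   335.03110661]
 [266.13630356 457.82322821]]
[[104.01544136 231.30745203]
 [189.69139691  76.80584899]
 [ 66.76150459 125.24106406]]Traceback (most recent call last):
  File "look.py", line 7, in <module>
    p,d=I[n]; m,ce,s=biggest(capmask(p,c),roi); P=pts(n,m,d); zt=np.percentile(P[:,2],90); T=P[P[:,2]>zt-5]
                     ~~~~~~~^^^^^^^^^^^^^^^^^^
  File "h.py", line 26, in biggest
    n,l,s,c=cv2.connectedComponentsWithStats(k.astype(np.uint8)); i=1+np.argmax(s[1:,4]); return l==i,c[i],s[i]
                                                                      ~~~~~~~~~^^^^^^^^^
    return _wrapfunc(a, 'argmax', axis=axis, out=out, **kwds)
    return bound(*args, **kwds)
ValueError: attempt to get argmax of an empty sequence
```

View pics/a.png

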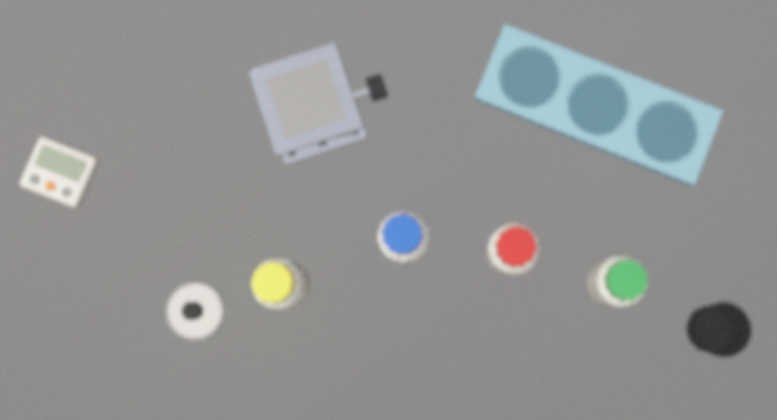

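View pics/b.png

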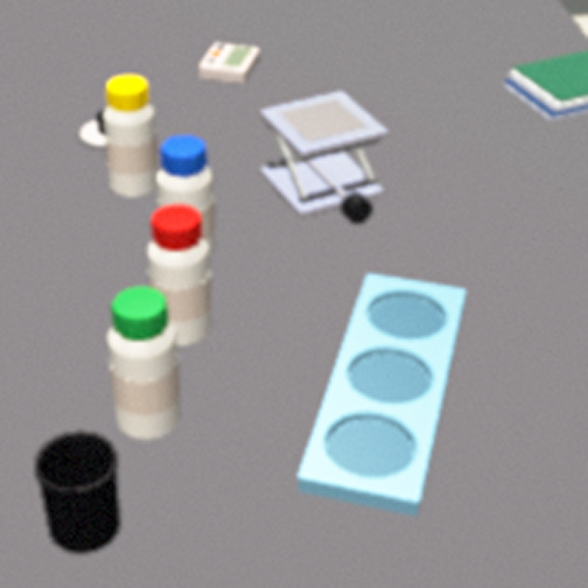

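```bash
sed -i 's/capmask(p,c)/capmask(p,c,100 if n=="top" else 150)/' look.py
cat >> look.py <<'E'
def rng(n,roi,z0,z1):
    p,d=I[n];m=np.zeros(d.shape,bool);u0,v0,u1,v1=roi;m[v0:v1,u0:u1]=1;P=pts(n,m,d);return P[(P[:,2]>z0)&(P[:,2]<z1)]
def rect(P): r=cv2.minAreaRect(P[:,:2].astype(np.float32)); return np.array(r[0]),np.array(r[1]),r[2],np.median(P[:,2])
R=lambda n,r,a,b:rect(rng(n,r,a,b))
print("jack",R("top",(160,120,230,195),65,100),R("side",(285,145,345,185),65,100))
def msk(n,f,roi):
    p,d=I[n];h=cv2.cvtColor(p,cv2.COLOR_RGB2HSV).astype(int);return biggest(f(h),roi)
for n,roi in(("top",(260,110,410,210)),("side",(300,205,375,305))):
    m,c,s=msk(n,lambda h:(h[...,0]>85)&(h[...,0]<105)&(h[...,1]>50),roi)
    uv=np.argwhere(m)[:,::-1];P=plane(n,uv,16)
    print("tray",n,rect(P),np.percentile(pts(n,m,I[n][1])[:,2],[5,50,90]))
    # wells: dark part
    g=cv2.cvtColor(I[n][0],cv2.COLOR_RGB2HSV)[...,2].astype(np.uint8)
    t,_=cv2.threshold(g[m],0,255,cv2.THRESH_OTSU)
    k=cv2.connectedComponentsWithStats((m&(g<=t)).astype(np.uint8))
    for i in range(1,k[0]):
        if k[2][i,4]>150: print(" well",k[2][i,4],plane(n,k[3][i],16)[0][:2],np.median(pts(n,k[1]==i,I[n][1])[:,2]))
m,c,s=msk("top",lambda h:(h[...,2]>170),(120,235,165,280)); cn=cv2.findContours(m.astype(np.uint8),0,1)[0][0]
print("lid",c,cv2.minEnclosingCircle(cn),plane("top",cv2.minEnclosingCircle(cn)[0],9)[0],np.median(pts("top",m,I["top"][1])[:,2]))
m,c,s=msk("top",lambda h:(h[...,2]<90),(132,245,152,270)); print("knob",c,s,plane("top",c,33)[0],pts("top",m,I["top"][1])[:,2].max())
try:
    m,c,s=msk("side",lambda h:(h[...,2]<70),(228,155,243,170)); print("knob side",c,s,np.percentile(pts("side",m,I["side"][1]),[5,50,95],axis=0))
except Exception as e: print(e)
P=rng("top",(370,245,415,290),62,85);print("cup top",len(P),cv2.minEnclosingCircle(P[:,:2].astype(np.float32)),np.median(P[:,2]))
P=rng("side",(205,265,250,325),62,85);print("cup side",len(P),cv2.minEnclosingCircle(P[:,:2].astype(np.float32)),np.median(P[:,2]))
E
python3 look.py
```

```text
red (array([295.5, 226.8]), array([287, 218,  18,  19, 261], dtype=int32), np.float64(126.67297844695607), array([423.4, -63.5, 126. ])) (array([262.7, 200.7]), array([254, 194,  18,  15, 228], dtype=int32), np.float64(121.72627357276454), array([421.3, -70.8, 120.2])) plane122 [423.8 -63.6 122. ] tri (array([423.6, -64.5, 108.9]), np.float64(2.0089043545313245))
yellow (array([179.7, 244. ]), array([171, 236,  19,  18, 264], dtype=int32), np.float64(126.25820387528896), array([383.7, 188.3, 125.9])) (array([245. , 152.7]), array([238, 147,  15,  13, 160], dtype=int32), np.float64(121.41597897911376), array([382.6, 186.8, 119.5])) plane122 [384.7 189.1 122. ] tri (array([384.3, 191. , 109. ]), np.float64(1.735425846300881))
green (array([348. , 242.8]), array([340, 235,  17,  17, 226], dtype=int32), np.float64(126.26396956309429), array([ 389.1, -178.1,  126.7])) (array([249.4, 231.4]), array([240, 223,  19,  18, 272], dtype=int32), np.float64(121.67140136091155), array([ 387.6, -183.9,  120.3])) plane122 [ 389.6 -178.4  122. ] tri (array([ 389. , -180.5,  109.4]), np.float64(2.12445
[... 810 characters left out ...]
872880194007
tray side (array([ 591.2, -173.8]), array([285. ,  94.3]), 68.22148132324219, np.float64(16.0)) [-0.   8.9 15.5]
 well 344 [625.  -89.7] 7.717541698807963
 well 192 [ 542.7 -301.3] 5.495148933079804
lid [142.2 257.6] ((142.0771484375, 257.528564453125), 13.858133316040039) [355.6 294.9   9. ] 10.811408149835188
knob [141.4 257.6] [139 255   6   6  29] [355.3 291.1  33. ] 38.12017436763904
knob side [235.  161.5] [235 161   1   2   2] [[347.  286.2  32.2]
 [347.  286.2  32.2]
 [347.  286.2  32.2]]
cup top 172 ((338.7862243652344, -290.1903076171875), 30.387781143188477) 70.00883837516983
cup side 227 ((336.0489807128906, -293.69549560546875), 31.017881393432617) 67.22622961337629
```

The manual's scale: shifts go in shares of 1000 mm and turns go in shares of pi rad. Converting my numbers, 0.62 rad / 3.1416 = 0.1974.

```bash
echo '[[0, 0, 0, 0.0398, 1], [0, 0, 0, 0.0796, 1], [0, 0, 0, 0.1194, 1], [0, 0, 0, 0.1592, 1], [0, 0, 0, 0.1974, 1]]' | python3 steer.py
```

```text
refused: ROWS must be an object with one list for each field. Nothing was moved.
```

Nothing moved. I misread the format; it is an object with one list for each field. Resending.

```bash
echo '{"tx":[0, 0, 0, 0, 0], "ty":[0, 0, 0, 0, 0], "tz":[0, 0, 0, 0, 0], "twist":[0.0398, 0.0796, 0.1194, 0.1592, 0.1974], "finger_gap":[1, 1, 1, 1, 1]}' | python3 steer.py; echo '{"tx":[0, 0, 0, 0, 0], "ty":[0, 0, 0, 0, 0], "tz":[0, 0, 0, 0, 0], "twist":[0.0398, 0.0796, 0.1194, 0.1592, 0.1989], "finger_gap":[1, 1, 1, 1, 1]}' | python3 steer.py; echo '{"tx":[-0.02, -0.05, -0.08, -0.11, -0.14], "ty":[0.01, 0.028, 0.044, 0.06, 0.076], "tz":[0, 0, 0, 0, 0], "twist":[0, 0, 0, 0, 0], "finger_gap":[1, 1, 1, 1, 1]}' | python3 steer.py
```

```text
t: 0.82
eef_pos: [200.0, 592.1, 214.6]
tcp_rot: [3.142, -0.0, 2.19]
ft_force: [0.1, 0.7, -0.0]
opening: 1.002
grip_force: 0.0
t: 1.23
eef_pos: [200.0, 592.1, 214.6]
tcp_rot: [-3.142, -0.0, 1.565]
ft_force: [0.4, 0.6, 0.0]
opening: 0.999
grip_force: 0.0
t: 1.65
eef_pos: [276.4, 450.8, 214.7]
tcp_rot: [3.141, -0.0, 1.571]
ft_force: [0.8, -0.3, 0.6]
opening: 0.998
grip_force: 0.0
```

```bash
for i in 1; do echo '{"tx":[-0.03, -0.06, -0.09, -0.12, -0.15], "ty":[0.015, 0.03, 0.045, 0.06, 0.075], "tz":[0, 0, 0, 0, 0], "twist":[0, 0, 0, 0, 0], "finger_gap":[1, 1, 1, 1, 1]}' | python3 steer.py; echo '{"tx":[-0.03, -0.06, -0.09, -0.12, -0.15], "ty":[0.015, 0.03, 0.045, 0.06, 0.075], "tz":[0, 0, 0, 0, 0], "twist":[0, 0, 0, 0, 0], "finger_gap":[1, 1, 1, 1, 1]}' | python3 steer.py;echo '{"tx":[-0.03, -0.06, -0.09, -0.12, -0.15], "ty":[0.015, 0.03, 0.045, 0.06, 0.075], "tz":[0, 0, 0, 0, 0], "twist":[0, 0, 0, 0, 0], "finger_gap":[1, 1, 1, 1, 1]}' | python3 steer.py;echo '{"tx":[-0.03, -0.06, -0.09, -0.12, -0.15], "ty":[-0.016, -0.032, -0.048, -0.064, -0.082], "tz":[0, 0, 0, 0, 0], "twist":[0, 0, 0, 0, 0], "finger_gap":[1, 1, 1, 1, 1]}' | python3 steer.py; echo '{"tx":[-0.035, -0.07, -0.105, -0.142, -0.142], "ty":[-0.02, -0.038, -0.055, -0.08, -0.08], "tz":[0, 0, 0, 0, 0], "twist":[0, 0, 0, 0, 0], "finger_gap":[1, 1, 1, 1, 1]}' | python3 steer.py; done | grep -A1 pos
```

```text
eef_pos: [351.4, 300.7, 214.8]
tcp_rot: [3.141, -0.0, 1.571]
--
eef_pos: [426.5, 150.6, 214.9]
tcp_rot: [3.141, -0.0, 1.571]
--
eef_pos: [501.5, 0.4, 214.8]
tcp_rot: [3.141, -0.0, 1.571]
--
eef_pos: [418.3, -149.2, 214.7]
tcp_rot: [3.141, 0.0, 1.571]
--
eef_pos: [336.4, -294.4, 214.7]
tcp_rot: [3.142, 0.001, 1.566]
```

In the tool's units: 145 mm / 1000 = 0.145, 130 mm / 1000 = 0.13.

```bash
echo '{"tx":[0.001, 0.002, 0.002, 0.002, 0.002], "ty":[0.001, 0.001, 0.001, 0.001, 0.001], "tz":[0.036, 0.072, 0.108, 0.13, 0.145], "twist":[0, 0, 0, 0, 0], "finger_gap":[1, 1, 1, 1, 1]}' | python3 steer.py; echo '{"tx":[0, 0, 0, 0, 0], "ty":[0, 0, 0, 0, 0], "tz":[0.015, 0.026, 0.034, 0.034, 0.034], "twist":[0, 0, 0, 0, 0], "finger_gap":[1, 1, 1, 1, 1]}' | python3 steer.py; python3 - <<'E'
from h import *
p,d=env.read_camera("side")
cv2.imwrite("pics/c.png",cv2.resize(p[200:360,150:330],None,fx=3,fy=3)[:,:,::-1])
E
```

```text
t: 4.15
eef_pos: [339.5, -287.1, 67.5]
tcp_rot: [-3.14, -0.002, 1.571]
ft_force: [0.2, 0.2, -0.2]
opening: 1.0
grip_force: 0.0
t: 4.57
eef_pos: [340.1, -287.7, 35.6]
tcp_rot: [-3.141, -0.0, 1.571]
ft_force: [0.3, 0.4, 0.6]
opening: 0.999
grip_force: 0.0
```

View pics/c.png

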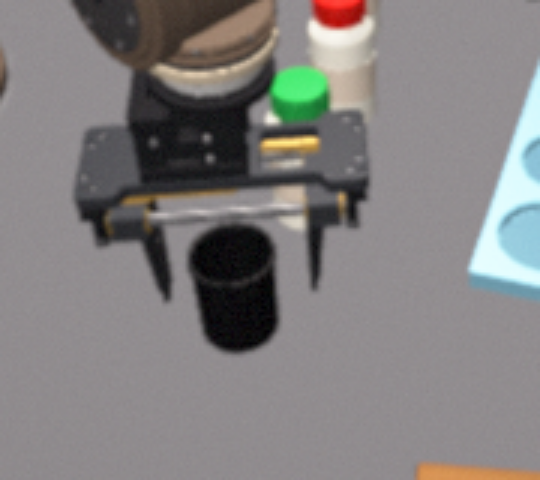

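In the tool's units: -4 mm / 1000 = -0.004, -2.5 mm / 1000 = -0.0025.

```bash
echo '{"tx":[-0.002, -0.004, -0.004], "ty":[-0.001, -0.0025, -0.0025], "tz":[0, 0, 0], "twist":[0, 0, 0], "finger_gap":[1, 1, 1]}' | python3 steer.py | grep pos;  python3 - <<'E'
from h import *
s=env.state()["eef_pos"];print(s,proj("side",[s,s+[0,0,19],[337.5,-292,70],[337.5,-292,0],s+[-59,0,0],s+[59,0,0]]))
E
```

```text
eef_pos: [337.5, -292.4, 36.1]
[ 337.51807056 -292.38645012   36.1014777 ] [[228.35368979 294.82405113]
 [227.46243446 288.34146622]
 [226.74186022 282.99471046]
 [229.97741202 306.53372195]
 [199.41700378 297.00949442]
 [257.08190493 292.6543526 ]]
```

```bash
echo '{"tx":[0, 0, 0, 0, 0], "ty":[0, 0, 0, 0, 0], "tz":[0, 0, 0, 0, 0], "twist":[0, 0, 0, 0, 0], "finger_gap":[0.7, 0.5, 0.4, 0.4, 0.4]}' | python3 steer.py; echo '{"tx":[0, 0, 0, 0, 0], "ty":[0, 0, 0, 0, 0], "tz":[0, 0, 0, 0, 0], "twist":[0, 0, 0, 0, 0], "finger_gap":[0.3, 0.3, 0.3, 0.3, 0.3]}' | python3 steer.py
```

```text
t: 5.28
eef_pos: [337.5, -291.8, 35.6]
tcp_rot: [3.142, -0.0, 1.571]
ft_force: [-0.1, 0.8, -0.2]
opening: 0.704
grip_force: 0.0
t: 5.7
eef_pos: [337.5, -291.8, 35.6]
tcp_rot: [-3.142, -0.0, 1.571]
ft_force: [-0.2, 0.2, 0.1]
opening: 0.61
grip_force: 30.0
```

In the tool's units: -105 mm / 1000 = -0.105, -75 mm / 1000 = -0.075.

```bash
( echo '{"tx":[0, 0, 0, 0, 0], "ty":[0, 0, 0, 0, 0], "tz":[-0.008, -0.02, -0.045, -0.075, -0.105], "twist":[0, 0, 0, 0, 0], "finger_gap":[0.3, 0.3, 0.3, 0.3, 0.3]}' | python3 steer.py; echo '{"tx":[0, 0, 0, 0, 0], "ty":[0, 0, 0, 0, 0], "tz":[-0.025, -0.048, -0.068, -0.08, -0.08], "twist":[0, 0, 0, 0, 0], "finger_gap":[0.3, 0.3, 0.3, 0.3, 0.3]}' | python3 steer.py; echo '{"tx":[0.01, 0.03, 0.054, 0.082, 0.11], "ty":[0.006, 0.016, 0.03, 0.045, 0.06], "tz":[0, 0, 0, 0, 0], "twist":[0, 0, 0, 0, 0], "finger_gap":[0.3, 0.3, 0.3, 0.3, 0.3]}' | python3 steer.py; echo '{"tx":[0.028, 0.056, 0.084, 0.112, 0.14], "ty":[0.015, 0.03, 0.045, 0.06, 0.075], "tz":[0, 0, 0, 0, 0], "twist":[0, 0, 0, 0, 0], "finger_gap":[0.3, 0.3, 0.3, 0.3, 0.3]}' | python3 steer.py;echo '{"tx":[0.028, 0.056, 0.084, 0.11, 0.134], "ty":[0.015, 0.03, 0.045, 0.06, 0.073], "tz":[0, 0, 0, 0, 0], "twist":[0, 0, 0, 0, 0], "finger_gap":[0.3, 0.3, 0.3, 0.3, 0.3]}' | python3 steer.py;echo '{"tx":[0.022, 0.042, 0.058, 0.068, 0.072], "ty":[0.012, 0.023, 0.032, 0.038, 0.04], "tz":[0, 0, 0, 0, 0], "twist":[0, 0, 0, 0, 0], "finger_gap":[0.3, 0.3, 0.3, 0.3, 0.3]}' | python3 steer.py;echo '{"tx":[0, 0, 0], "ty":[0, 0, 0], "tz":[0, 0, 0], "twist":[0, 0, 0], "finger_gap":[0.3, 0.3, 0.3]}' | python3 steer.py) | grep -E "pos|force"; cat > pic.py <<'E'
from h import *
import sys
n,u0,v0,u1,v1,s,out=sys.argv[1:]; p,d=env.read_camera(n)
cv2.imwrite(f"pics/{out}.png",cv2.resize(p[int(v0):int(v1),int(u0):int(u1)],None,fx=float(s),fy=float(s))[:,:,::-1])
E
python3 pic.py side 220 60 400 220 3 d
```

```text
eef_pos: [337.2, -291.4, 142.1]
ft_force: [0.0, -0.5, -1.7]
grip_force: 30.0
eef_pos: [338.0, -292.3, 223.3]
ft_force: [0.4, -0.4, -0.3]
grip_force: 30.0
eef_pos: [397.5, -180.6, 220.0]
ft_force: [0.2, -0.3, -0.4]
grip_force: 30.0
eef_pos: [472.5, -40.1, 220.0]
ft_force: [0.8, -0.1, -0.8]
grip_force: 30.0
eef_pos: [545.7, 93.9, 219.7]
ft_force: [0.9, -1.0, -0.9]
grip_force: 30.0
eef_pos: [585.7, 165.3, 219.7]
ft_force: [0.8, 0.6, -1.5]
grip_force: 30.0
eef_pos: [585.1, 163.3, 220.6]
ft_force: [0.4, 0.0, -1.2]
grip_force: 30.0
```

View pics/d.png

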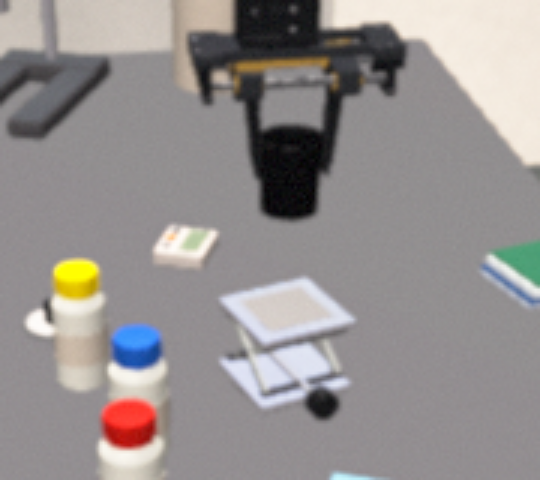

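In the tool's units: 90 mm / 1000 = 0.09, 80 mm / 1000 = 0.08.

```bash
(echo '{"tx":[0.001, 0.001, 0.001, 0.001, 0.001], "ty":[0.001, 0.001, 0.001, 0.001, 0.001], "tz":[0.02, 0.045, 0.065, 0.08, 0.09], "twist":[0, 0, 0, 0, 0], "finger_gap":[0.3, 0.3, 0.3, 0.3, 0.3]}' | python3 steer.py;echo '{"tx":[0, 0, 0, 0, 0], "ty":[0, 0, 0, 0, 0], "tz":[0.005, 0.008, 0.01, 0.01, 0.01], "twist":[0, 0, 0, 0, 0], "finger_gap":[0.3, 0.3, 0.3, 0.3, 0.3]}' | python3 steer.py)| grep -E "pos|force"; python3 pic.py side 260 100 380 210 5 e; python3 - <<'E'
from h import *
I={n:env.read_camera(n) for n in("top","side")}
for n,roi in (("top",(150,100,260,200)),("side",(285,100,350,190))):
    p,d=I[n];m=np.zeros(d.shape,bool);u0,v0,u1,v1=roi;m[v0:v1,u0:u1]=1;P=pts(n,m,d);P=P[(P[:,2]>70)&(P[:,2]<88)];print(n,cv2.minAreaRect(P[:,:2].astype(np.float32)),np.median(P[:,2]))
print(proj("side",[[586,164,80],[586,164,84]]))
E
```

```text
eef_pos: [585.9, 164.4, 129.3]
ft_force: [0.7, -0.0, -0.7]
grip_force: 30.0
eef_pos: [586.8, 165.2, 121.3]
ft_force: [0.1, 0.4, -0.5]
grip_force: 30.0
top ((586.6341552734375, 113.54203033447266), (70.09855651855469, 16.23577308654785), 5.70983362197876) 81.5336281269548
side ((584.7532958984375, 159.74818420410156), (100.91923522949219, 103.68869018554688), 18.10509490966797) 78.97788912854423
[[314.93396604 161.75552484]
 [314.9753814  160.54907773]]
```

View pics/e.png

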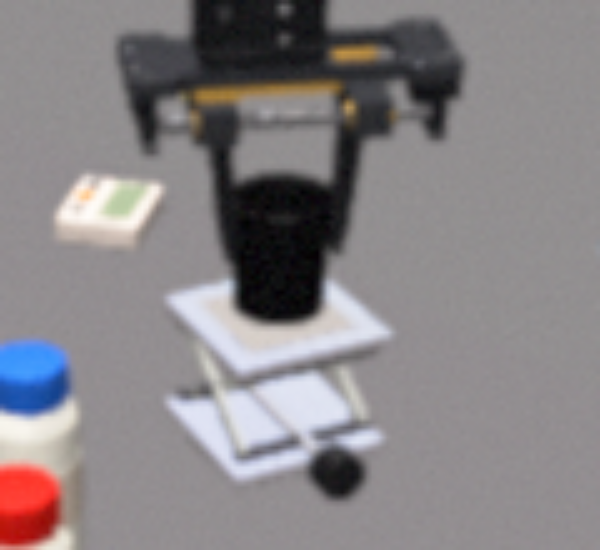

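In the tool's units: 3 mm / 1000 = 0.003, 2 mm / 1000 = 0.002.

```bash
(echo '{"tx":[-0.0015, -0.0015, -0.0015, -0.0015], "ty":[-0.0005, -0.0005, -0.0005, -0.0005], "tz":[0.001, 0.002, 0.003, 0.003], "twist":[0, 0, 0, 0], "finger_gap":[0.3, 0.3, 0.3, 0.3]}' | python3 steer.py;echo '{"tx":[0, 0, 0], "ty":[0, 0, 0], "tz":[0.0005, 0.001, 0.001], "twist":[0, 0, 0], "finger_gap":[0.3, 0.3, 0.3]}' | python3 steer.py;echo '{"tx":[0, 0, 0], "ty":[0, 0, 0], "tz":[0.0005, 0.001, 0.001], "twist":[0, 0, 0], "finger_gap":[0.3, 0.3, 0.3]}' | python3 steer.py)| grep -E "pos|force"
```

```text
eef_pos: [585.9, 163.6, 117.4]
ft_force: [0.3, 0.2, -0.4]
grip_force: 30.0
eef_pos: [586.0, 163.7, 116.5]
ft_force: [-0.8, 0.6, -0.3]
grip_force: 30.0
eef_pos: [586.1, 163.7, 115.7]
ft_force: [-0.0, 0.2, -0.6]
grip_force: 30.0
```

In the tool's units: 0.5 mm / 1000 = 0.0005.

```bash
(echo '{"tx":[0, 0, 0], "ty":[0, 0, 0], "tz":[0.0005, 0.0005, 0.0005], "twist":[0, 0, 0], "finger_gap":[0.3, 0.3, 0.3]}' | python3 steer.py;echo '{"tx":[0, 0, 0], "ty":[0, 0, 0], "tz":[0.0005, 0.0005, 0.0005], "twist":[0, 0, 0], "finger_gap":[0.3, 0.3, 0.3]}' | python3 steer.py;echo '{"tx":[0, 0, 0], "ty":[0, 0, 0], "tz":[0.0005, 0.0005, 0.0005], "twist":[0, 0, 0], "finger_gap":[0.3, 0.3, 0.3]}' | python3 steer.py)| grep -E "pos|force"
```

```text
eef_pos: [586.0, 163.7, 115.5]
ft_force: [-2.7, 0.6, 5.2]
grip_force: 30.0
eef_pos: [586.0, 163.7, 115.5]
ft_force: [-3.6, -1.1, 10.8]
grip_force: 30.0
eef_pos: [586.0, 163.7, 115.4]
ft_force: [-6.3, -0.7, 14.5]
grip_force: 30.0
```

```bash
(echo '{"tx":[0, 0, 0, 0, 0], "ty":[0, 0, 0, 0, 0], "tz":[-0.001, -0.001, -0.001, -0.001, -0.001], "twist":[0, 0, 0, 0, 0], "finger_gap":[0.3, 0.3, 0.65, 0.7, 0.8]}' | python3 steer.py;echo '{"tx":[0, 0, 0, 0, 0], "ty":[0, 0, 0, 0, 0], "tz":[0, 0, 0, 0, -0.01], "twist":[0, 0, 0, 0, 0], "finger_gap":[1, 1, 1, 1, 1]}' | python3 steer.py;echo '{"tx":[0, 0, 0, 0, 0], "ty":[0, 0, 0, 0, 0], "tz":[-0.025, -0.06, -0.095, -0.11, -0.11], "twist":[0, 0, 0, 0, 0], "finger_gap":[1, 1, 1, 1, 1]}' | python3 steer.py)| grep -E "pos|force|open"; python3 - <<'E'
from h import *
for n,roi in (("top",(150,100,260,200)),("side",(285,100,350,190))):
    p,d=env.read_camera(n);m=np.zeros(d.shape,bool);u0,v0,u1,v1=roi;m[v0:v1,u0:u1]=1;P=pts(n,m,d);Q=P[(P[:,2]>70)&(P[:,2]<88)];print(n,cv2.minAreaRect(Q[:,:2].astype(np.float32)))
    Q=P[(P[:,2]>143)&(P[:,2]<165)&(abs(P[:,0]-586)<40)];print(len(Q),cv2.minEnclosingCircle(Q[:,:2].astype(np.float32)),np.median(Q[:,2]))
E
```

```text
eef_pos: [586.0, 163.6, 114.8]
ft_force: [-0.3, -1.0, -0.5]
opening: 0.724
grip_force: 0.0
eef_pos: [585.3, 163.5, 123.9]
ft_force: [-0.5, 0.4, -0.0]
opening: 0.99
grip_force: 0.0
eef_pos: [587.3, 163.9, 240.0]
ft_force: [-0.4, -0.3, -0.9]
opening: 0.995
grip_force: 0.0
top ((600.30224609375, 119.96531677246094), (100.49913024902344, 23.875150680541992), 7.605835914611816)
0 ((0.0, 0.0), 0.0) nan
side ((583.7257080078125, 161.16024780273438), (100.14253234863281, 103.9299087524414), 19.13530731201172)
98 ((585.00537109375, 163.4273681640625), 31.77592658996582) 147.00105702173502
  return _methods._mean(a, axis=axis, dtype=dtype,
  ret = ret.dtype.type(ret / rcount)
```

In the tool's units: -160 mm / 1000 = -0.16, -128 mm / 1000 = -0.128.

```bash
(echo '{"tx":[0.018, 0.036, 0.054, 0.072, 0.09], "ty":[-0.032, -0.064, -0.096, -0.128, -0.16], "tz":[0, 0, 0, 0, 0], "twist":[0, 0, 0, 0, 0], "finger_gap":[0.6, 0.6, 0.6, 0.6, 0.6]}' | python3 steer.py;echo '{"tx":[0.018, 0.039, 0.039, 0.039, 0.039], "ty":[-0.032, -0.072, -0.072, -0.072, -0.072], "tz":[0, 0.02, 0.06, 0.1, 0.13], "twist":[0, 0, 0, 0, 0], "finger_gap":[0.6, 0.6, 0.6, 0.6, 0.6]}' | python3 steer.py;echo '{"tx":[0, 0, 0, 0, 0], "ty":[0, 0, 0, 0, 0], "tz":[0.02, 0.04, 0.05, 0.05, 0.05], "twist":[0, 0, 0, 0, 0], "finger_gap":[0.6, 0.6, 0.6, 0.6, 0.6]}' | python3 steer.py)| grep -E "pos|force|open";python3 pic.py side 170 80 290 190 5 f
```

```text
eef_pos: [423.8, 253.8, 233.8]
ft_force: [-0.2, 0.5, 0.3]
opening: 0.702
grip_force: 0.0
eef_pos: [351.8, 292.3, 102.3]
ft_force: [0.7, -0.4, 0.3]
opening: 0.599
grip_force: 0.0
eef_pos: [353.3, 292.2, 54.3]
ft_force: [-0.3, 0.8, -0.5]
opening: 0.599
grip_force: 0.0
```

View pics/f.png

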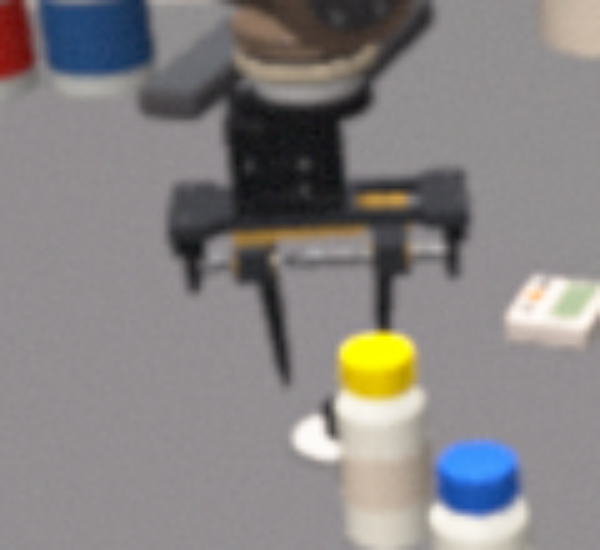

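In the tool's units: 38 mm / 1000 = 0.038, 36 mm / 1000 = 0.036.

```bash
python3 - <<'E'
from h import *
print(proj("side",[[355-34,293,7],[355-11,293,22],[355,293,33],[355-11,288,22]]))
print(plane("side",[[228.2,167.4],[234.2,163]],7))
E
(echo '{"tx":[0.0005, 0.0005, 0.0005, 0.0005, 0.0005], "ty":[0.001, 0.001, 0.001, 0.001, 0.001], "tz":[0.015, 0.025, 0.032, 0.036, 0.038], "twist":[0, 0, 0, 0, 0], "finger_gap":[0.6, 0.6, 0.6, 0.6, 0.6]}' | python3 steer.py;echo '{"tx":[0, 0, 0], "ty":[0, 0, 0], "tz":[0.002, 0.004, 0.004], "twist":[0, 0, 0], "finger_gap":[0.6, 0.6, 0.6]}' | python3 steer.py)| grep -E "pos|force|open"
```

```text
[[227.6855937  167.28032513]
 [234.34728747 162.81306601]
 [237.46403249 159.61061781]
 [234.33518163 163.55978273]]
[[322.69506227 292.00110607   7.        ]
 [342.01425587 319.32381953   7.        ]]
eef_pos: [355.1, 293.2, 17.2]
ft_force: [0.5, 0.2, 0.7]
opening: 0.603
grip_force: 0.0
eef_pos: [355.1, 293.2, 13.2]
ft_force: [-0.6, -0.7, 0.1]
opening: 0.594
grip_force: 0.0
```

Consistent. Grip the knob and lift.

In the tool's units: 1 mm / 1000 = 0.001, 0.5 mm / 1000 = 0.0005.

```bash
(echo '{"tx":[0, 0, 0, 0, 0], "ty":[0, 0, 0, 0, 0], "tz":[0.0005, 0.001, 0.001, 0.001, 0.001], "twist":[0, 0, 0, 0, 0], "finger_gap":[0.5, 0.3, 0.1, 0, 0]}' | python3 steer.py;echo '{"tx":[0, 0, 0, 0, 0], "ty":[0, 0, 0, 0, 0], "tz":[0, 0, 0, 0, 0], "twist":[0, 0, 0, 0, 0], "finger_gap":[0, 0, 0, 0, 0]}' | python3 steer.py)| grep -E "pos|force|open";
```

```text
eef_pos: [355.1, 293.2, 12.2]
ft_force: [-0.4, 0.1, -1.5]
opening: 0.305
grip_force: 0.0
eef_pos: [355.0, 293.2, 12.2]
ft_force: [0.8, -0.3, 1.9]
opening: 0.223
grip_force: 30.0
```

In the tool's units: -105 mm / 1000 = -0.105, -78 mm / 1000 = -0.078.

```bash
(echo '{"tx":[0, 0, 0, 0, 0], "ty":[0, 0, 0, 0, 0], "tz":[-0.008, -0.022, -0.048, -0.078, -0.105], "twist":[0, 0, 0, 0, 0], "finger_gap":[0, 0, 0, 0, 0]}' | python3 steer.py; echo '{"tx":[0, 0, 0, 0, 0], "ty":[0, 0, 0, 0, 0], "tz":[-0.028, -0.053, -0.075, -0.09, -0.095], "twist":[0, 0, 0, 0, 0], "finger_gap":[0, 0, 0, 0, 0]}' | python3 steer.py; echo '{"tx":[-0.004, -0.013, -0.025, -0.037, -0.05], "ty":[0.007, 0.023, 0.045, 0.067, 0.089], "tz":[0, 0, 0, 0, 0], "twist":[0, 0, 0, 0, 0], "finger_gap":[0, 0, 0, 0, 0]}' | python3 steer.py;echo '{"tx":[-0.013, -0.026, -0.038, -0.05, -0.06], "ty":[0.023, 0.046, 0.068, 0.09, 0.108], "tz":[0, 0, 0, 0, 0], "twist":[0, 0, 0, 0, 0], "finger_gap":[0, 0, 0, 0, 0]}' | python3 steer.py;echo '{"tx":[-0.008, -0.014, -0.018, -0.0195, -0.0195], "ty":[0.014, 0.026, 0.032, 0.034, 0.034], "tz":[0, 0, 0, 0, 0], "twist":[0, 0, 0, 0, 0], "finger_gap":[0, 0, 0, 0, 0]}' | python3 steer.py)| grep -E "pos|force";python3 pic.py side 260 60 380 170 5 g
```

```text
eef_pos: [354.7, 293.0, 118.9]
ft_force: [0.1, 0.3, 0.6]
grip_force: 30.0
eef_pos: [355.4, 293.4, 214.8]
ft_force: [-0.5, -0.7, -0.5]
grip_force: 30.0
eef_pos: [444.8, 242.1, 210.9]
ft_force: [0.5, -0.3, -0.2]
grip_force: 30.0
eef_pos: [553.3, 181.5, 210.4]
ft_force: [0.0, -0.4, -1.2]
grip_force: 30.0
eef_pos: [585.9, 163.4, 211.5]
ft_force: [-1.2, -0.3, -0.6]
grip_force: 30.0
```

View pics/g.png

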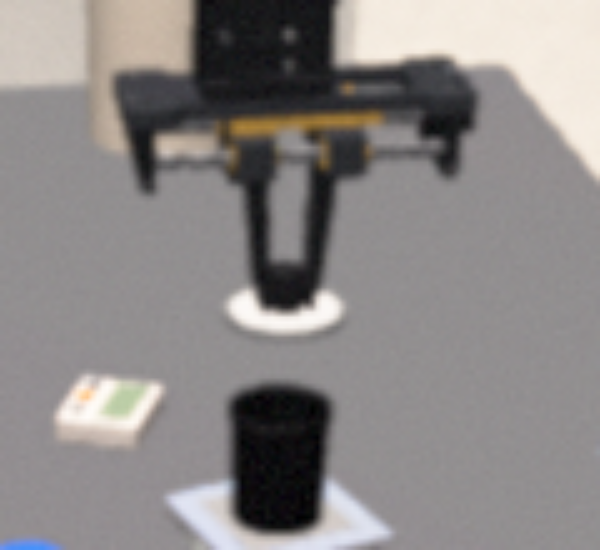

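In the tool's units: 47 mm / 1000 = 0.047, 40 mm / 1000 = 0.04.

```bash
python3 - <<'E'
from h import *
p=proj("side",[[585.9,163.4,206.5],[585.9,163.4,150]]);print((p-[260,60])*5)
print(plane("side",[[260+285/5,60+310/5]],207),plane("side",[[260+280.5/5,60+407/5]],150))
E
(echo '{"tx":[0, 0, 0, 0, 0], "ty":[0, 0, 0, 0, 0], "tz":[0.015, 0.03, 0.04, 0.047, 0.047], "twist":[0, 0, 0, 0, 0], "finger_gap":[0, 0, 0, 0, 0]}' | python3 steer.py;echo '{"tx":[0, 0, 0, 0, 0], "ty":[0, 0, 0, 0, 0], "tz":[0.002, 0.004, 0.005, 0.005, 0.005], "twist":[0, 0, 0, 0, 0], "finger_gap":[0, 0, 0, 0, 0]}' | python3 steer.py)| grep -E "pos|force"
```

```text
[[281.63094847 306.16295203]
 [278.40511152 400.12818592]]
[[586.71164057 156.86338432 207.        ]] [[585.71006382 154.58727184 150.        ]]
eef_pos: [585.2, 163.9, 163.9]
ft_force: [-0.5, -0.3, -1.2]
grip_force: 30.0
eef_pos: [586.1, 163.6, 160.4]
ft_force: [0.5, -0.7, -0.5]
grip_force: 30.0
```

In the tool's units: 2 mm / 1000 = 0.002, 1 mm / 1000 = 0.001.

```bash
(echo '{"tx":[0, 0, 0, 0], "ty":[0, 0, 0, 0], "tz":[0.001, 0.002, 0.002, 0.002], "twist":[0, 0, 0, 0], "finger_gap":[0, 0, 0, 0]}' | python3 steer.py;echo '{"tx":[0, 0, 0, 0], "ty":[0, 0, 0, 0], "tz":[0.0005, 0.001, 0.001, 0.001], "twist":[0, 0, 0, 0], "finger_gap":[0, 0, 0, 0]}' | python3 steer.py;echo '{"tx":[0, 0, 0, 0], "ty":[0, 0, 0, 0], "tz":[0.0005, 0.001, 0.001, 0.001], "twist":[0, 0, 0, 0], "finger_gap":[0, 0, 0, 0]}' | python3 steer.py)| grep -E "pos|force"
```

```text
eef_pos: [586.0, 163.6, 158.1]
ft_force: [-0.7, 0.4, 0.0]
grip_force: 30.0
eef_pos: [586.1, 163.7, 157.3]
ft_force: [-0.1, 0.1, 1.5]
grip_force: 30.0
eef_pos: [586.2, 163.7, 157.3]
ft_force: [-3.7, -0.6, 10.7]
grip_force: 30.0
```

Contact at the expected height. Release and retreat.

In the tool's units: -1 mm / 1000 = -0.001.

```bash
(echo '{"tx":[0, 0, 0, 0, 0], "ty":[0, 0, 0, 0, 0], "tz":[-0.001, -0.001, -0.001, -0.001, -0.001], "twist":[0, 0, 0, 0, 0], "finger_gap":[0, 0.3, 0.4, 0.5, 0.5]}' | python3 steer.py;echo '{"tx":[0, 0, 0, 0, 0], "ty":[0, 0, 0, 0, 0], "tz":[-0.001, -0.01, -0.025, -0.05, -0.06], "twist":[0, 0, 0, 0, 0], "finger_gap":[0.5, 0.6, 0.8, 1, 1]}' | python3 steer.py)| grep -E "pos|force|open";python3 pic.py side 260 60 380 190 4.6 h
```

```text
eef_pos: [586.0, 163.7, 156.9]
ft_force: [-0.2, 0.4, 0.4]
opening: 0.451
grip_force: 0.0
eef_pos: [586.8, 163.8, 220.3]
ft_force: [-0.9, 0.1, 1.6]
opening: 0.722
grip_force: 0.0
```

View pics/h.png

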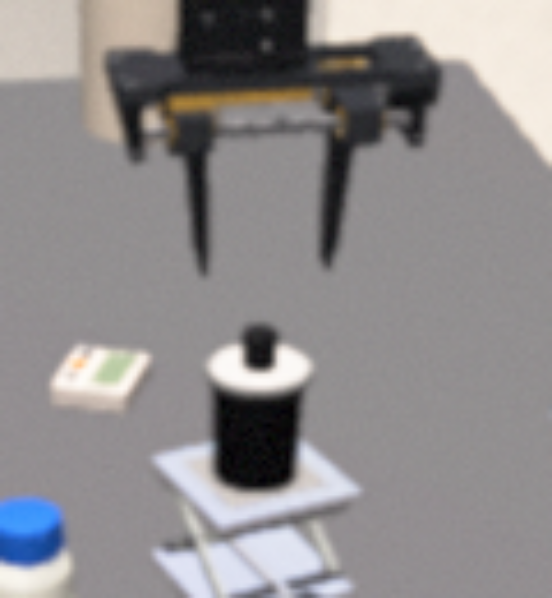

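In the tool's units: -182 mm / 1000 = -0.182, -144 mm / 1000 = -0.144.

```bash
(echo '{"tx":[0.004, 0.009, 0.014, 0.019, 0.024], "ty":[-0.032, -0.068, -0.106, -0.144, -0.182], "tz":[0, 0, 0, 0, 0], "twist":[0, 0, 0, 0, 0], "finger_gap":[1, 1, 1, 1, 1]}' | python3 steer.py;echo '{"tx":[0.002, 0.002, 0.002, 0.002], "ty":[-0.02, -0.02, -0.02, -0.02], "tz":[0, 0.02, 0.06, 0.06], "twist":[0, 0, 0, 0], "finger_gap":[1, 1, 1, 1]}' | python3 steer.py;python3 -c "
from h import *
s=env.state()['eef_pos'];print(s)") | grep -E "pos|force|\[[0-9]"
```

```text
eef_pos: [402.0, 187.5, 216.6]
ft_force: [-0.2, 0.7, -0.0]
grip_force: 0.0
eef_pos: [381.5, 189.0, 153.0]
ft_force: [-0.4, 0.3, -1.0]
grip_force: 0.0
[381.52350757 188.98858463 153.02847981]
```

In the tool's units: 99 mm / 1000 = 0.099, 92 mm / 1000 = 0.092.

```bash
(echo '{"tx":[0, 0, 0, 0, 0], "ty":[0, 0, 0, 0, 0], "tz":[0.025, 0.05, 0.075, 0.092, 0.099], "twist":[0, 0, 0, 0, 0], "finger_gap":[1, 1, 1, 1, 1]}' | python3 steer.py;echo '{"tx":[0, 0, 0, 0, 0], "ty":[0, 0, 0, 0, 0], "tz":[0, 0, 0, 0, 0], "twist":[0, 0, 0, 0, 0], "finger_gap":[1, 0.8, 0.4, 0.3, 0.3]}' | python3 steer.py;echo '{"tx":[0, 0, 0, 0, 0], "ty":[0, 0, 0, 0, 0], "tz":[0, 0, 0, 0, 0], "twist":[0, 0, 0, 0, 0], "finger_gap":[0.3, 0.3, 0.3, 0.3, 0.3]}' | python3 steer.py) | grep -E "pos|force|open"
```

```text
eef_pos: [383.7, 189.4, 57.0]
ft_force: [0.6, 0.4, 0.5]
opening: 0.998
grip_force: 0.0
eef_pos: [384.4, 189.8, 59.0]
ft_force: [0.1, 0.2, 0.1]
opening: 0.781
grip_force: 0.0
eef_pos: [384.0, 189.7, 58.3]
ft_force: [-1.2, -0.7, 4.2]
opening: 0.562
grip_force: 30.0
```

In the tool's units: -95 mm / 1000 = -0.095, -70 mm / 1000 = -0.07.

```bash
(echo '{"tx":[0, 0, 0, 0, 0], "ty":[0, 0, 0, 0, 0], "tz":[-0.008, -0.022, -0.045, -0.07, -0.095], "twist":[0, 0, 0, 0, 0], "finger_gap":[0.3, 0.3, 0.3, 0.3, 0.3]}' | python3 steer.py; echo '{"tx":[0, 0, 0, 0, 0], "ty":[0, 0, 0, 0, 0], "tz":[-0.025, -0.045, -0.06, -0.068, -0.07], "twist":[0, 0, 0, 0, 0], "finger_gap":[0.3, 0.3, 0.3, 0.3, 0.3]}' | python3 steer.py; echo '{"tx":[-0.007, -0.022, -0.042, -0.064, -0.086], "ty":[0.004, 0.013, 0.025, 0.038, 0.051], "tz":[0, 0, 0, 0, 0], "twist":[0, 0, 0, 0, 0], "finger_gap":[0.3, 0.3, 0.3, 0.3, 0.3]}' | python3 steer.py; echo '{"tx":[-0.023, -0.046, -0.069, -0.092, -0.115], "ty":[0.014, 0.028, 0.041, 0.055, 0.069], "tz":[0, 0, 0, 0, 0], "twist":[0, 0, 0, 0, 0], "finger_gap":[0.3, 0.3, 0.3, 0.3, 0.3]}' | python3 steer.py;echo '{"tx":[-0.023, -0.046, -0.069, -0.09, -0.108], "ty":[0.014, 0.028, 0.041, 0.053, 0.064], "tz":[0, 0, 0, 0, 0], "twist":[0, 0, 0, 0, 0], "finger_gap":[0.3, 0.3, 0.3, 0.3, 0.3]}' | python3 steer.py;echo '{"tx":[-0.017, -0.031, -0.04, -0.045, -0.045], "ty":[0.01, 0.018, 0.023, 0.0265, 0.0265], "tz":[0, 0, 0, 0, 0], "twist":[0, 0, 0, 0, 0], "finger_gap":[0.3, 0.3, 0.3, 0.3, 0.3]}' | python3 steer.py;echo '{"tx":[0, 0], "ty":[0, 0], "tz":[0, 0], "twist":[0, 0], "finger_gap":[0.3, 0.3]}' | python3 steer.py) | grep -E "pos|force"
```

```text
eef_pos: [383.6, 189.5, 154.4]
ft_force: [0.7, 0.4, -2.4]
grip_force: 30.0
eef_pos: [384.2, 189.7, 224.4]
ft_force: [0.2, -1.0, -2.0]
grip_force: 30.0
eef_pos: [435.1, 102.3, 221.9]
ft_force: [0.2, 0.1, -2.2]
grip_force: 30.0
eef_pos: [504.1, -13.2, 221.7]
ft_force: [0.2, 0.1, -2.5]
grip_force: 30.0
eef_pos: [568.1, -121.5, 221.2]
ft_force: [0.3, 1.2, -2.4]
grip_force: 30.0
eef_pos: [594.5, -165.2, 222.0]
ft_force: [0.0, 0.3, -2.0]
grip_force: 30.0
eef_pos: [594.1, -163.7, 222.9]
ft_force: [-0.1, 0.1, -1.7]
grip_force: 30.0
```

In the tool's units: 115 mm / 1000 = 0.115, 95 mm / 1000 = 0.095.

```bash
(echo '{"tx":[-0.001, -0.001, -0.001, -0.001, -0.001], "ty":[0, 0, 0, 0, 0], "tz":[0.02, 0.045, 0.07, 0.095, 0.115], "twist":[0, 0, 0, 0, 0], "finger_gap":[0.3, 0.3, 0.3, 0.3, 0.3]}' | python3 steer.py;echo '{"tx":[0, 0, 0, 0, 0], "ty":[0, 0, 0, 0, 0], "tz":[0.015, 0.025, 0.03, 0.03, 0.03], "twist":[0, 0, 0, 0, 0], "finger_gap":[0.3, 0.3, 0.3, 0.3, 0.3]}' | python3 steer.py)| grep -E "pos|force";python3 pic.py side 270 150 400 310 3.7 i
```

```text
eef_pos: [593.9, -164.3, 106.8]
ft_force: [-0.2, -1.2, -2.5]
grip_force: 30.0
eef_pos: [594.8, -165.2, 78.8]
ft_force: [-0.1, 0.1, -1.6]
grip_force: 30.0
```

View pics/i.png

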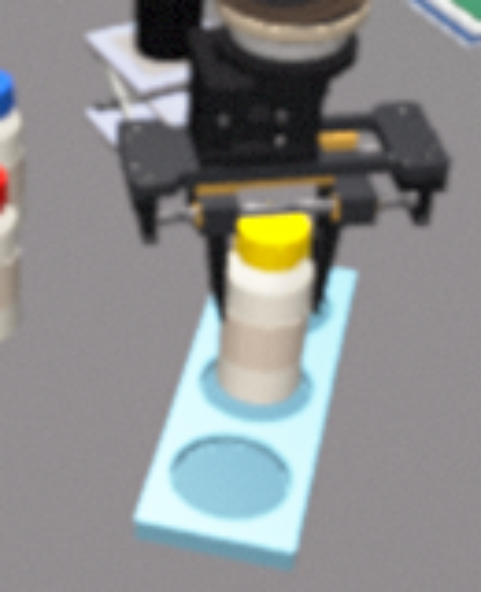

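```bash
python3 - <<'E'
from h import *
q=proj("side",[[594.5,-165,16],[594.5,-165,8],[594.8,-165.2,20.5],[594.8,-191.2,20.5],[594.5,-130,16],[594.5,-200,16],[594.8,-165.2,142.5]]);print((q-[270,150])*3.7)
for n,roi in (("top",(300,130,400,230)),("side",(300,190,370,260))):
    p,d=env.read_camera(n)
    try:
        m,c,s=biggest(capmask(p,"yellow",100),roi);P=pts(n,m,d);print(n,c,s,plane(n,c,142.5-(0 if n=="top" else 12)),P.min(0),P.max(0))
    except Exception as e: print(n,e)
p,d=env.read_camera("side"); h=cv2.cvtColor(p,cv2.COLOR_RGB2HSV)
for u in (320,335,338,345): print(u,[(v,*map(int,h[v,u])) for v in range(244,268,1)])
E
```

```text
[[255.36719197 378.3171688 ]
 [254.55672157 387.67302728]
 [256.35465185 373.18790289]
 [264.78772841 400.66848635]
 [244.64443124 343.13519384]
 [266.74440524 415.64643899]
 [269.89696319 217.36551283]]
top attempt to get argmax of an empty sequence
side [343.71333333 214.45333333] [333 207  22  17 300] [[ 596.3214071  -170.11516053  130.5       ]] [ 566.25436491 -201.53280633   -4.20453492] [675.7288775   33.19329791 172.30826155]
320 [(244, 160, 5, 149), (245, 108, 16, 162), (246, 103, 27, 179), (247, 100, 42, 198), (248, 96, 51, 228), (249, 96, 53, 244), (250, 96, 48, 250), (251, 94, 44, 253), (252, 92, 37, 254), (253, 93, 36, 255), (254, 92, 31, 254), (255, 92, 31, 254), (256, 93, 31, 254), (257, 92, 31, 254), (258, 93, 31, 254), (259, 92, 30, 254), (260, 93, 32, 254), (261, 93, 31, 254), (262, 92, 31, 254), (263, 93, 30, 254), (264, 93, 30, 254), (265, 92, 31, 254), (266, 92, 30, 254), (267, 92, 29, 254)]
335 [(244, 15, 45, 198), (245, 15, 44, 199), (246, 16, 45, 198), (247, 16, 45, 198), (248, 17, 40, 202), (249, 16, 32, 209), (250, 19, 25, 212), (251, 21, 24, 212), (252, 23, 
[... 579 characters left out ...]
, 19, 26, 219), (258, 38, 10, 209), (259, 98, 48, 209), (260, 99, 83, 215), (261, 98, 92, 214), (262, 98, 93, 215), (263, 97, 83, 227), (264, 94, 55, 251), (265, 93, 38, 254), (266, 93, 36, 254), (267, 93, 44, 253)]
345 [(244, 15, 44, 190), (245, 13, 43, 192), (246, 15, 43, 192), (247, 16, 44, 186), (248, 15, 45, 187), (249, 15, 40, 191), (250, 18, 28, 197), (251, 22, 23, 198), (252, 18, 22, 199), (253, 22, 23, 200), (254, 18, 23, 199), (255, 20, 26, 199), (256, 18, 23, 199), (257, 23, 17, 192), (258, 95, 26, 186), (259, 99, 75, 205), (260, 99, 92, 210), (261, 98, 92, 211), (262, 99, 88, 220), (263, 95, 73, 238), (264, 94, 51, 252), (265, 92, 39, 253), (266, 92, 37, 253), (267, 92, 37, 253)]
```

The manual's scale: shifts go in shares of 1000 mm and turns go in shares of pi rad. Converting my numbers, 9 mm / 1000 = 0.009, -1.5 mm / 1000 = -0.0015.

```bash
(echo '{"tx":[-0.0015, -0.0015, -0.0015, -0.0015], "ty":[0, 0, 0, 0], "tz":[0.003, 0.006, 0.009, 0.009], "twist":[0, 0, 0, 0], "finger_gap":[0.3, 0.3, 0.3, 0.3]}' | python3 steer.py;echo '{"tx":[0, 0, 0, 0], "ty":[0, 0, 0, 0], "tz":[0.001, 0.002, 0.002, 0.002], "twist":[0, 0, 0, 0], "finger_gap":[0.3, 0.3, 0.3, 0.3]}' | python3 steer.py;echo '{"tx":[0, 0, 0, 0], "ty":[0, 0, 0, 0], "tz":[0.0005, 0.001, 0.001, 0.001], "twist":[0, 0, 0, 0], "finger_gap":[0.3, 0.3, 0.3, 0.3]}' | python3 steer.py)| grep -E "pos|force"
```

```text
eef_pos: [594.2, -166.8, 68.4]
ft_force: [-1.2, 0.4, -1.9]
grip_force: 30.0
eef_pos: [594.5, -166.8, 67.1]
ft_force: [0.5, -0.1, -2.2]
grip_force: 30.0
eef_pos: [594.6, -166.9, 66.4]
ft_force: [-1.1, 0.1, 0.9]
grip_force: 30.0
```

In the tool's units: 0.5 mm / 1000 = 0.0005.

```bash
(echo '{"tx":[0, 0, 0, 0, 0], "ty":[0, 0, 0, 0, 0], "tz":[0.0005, 0.0005, 0, 0, 0], "twist":[0, 0, 0, 0, 0], "finger_gap":[0.3, 0.3, 0.6, 0.7, 0.9]}' | python3 steer.py;echo '{"tx":[0, 0, 0, 0, 0], "ty":[0, 0, 0, 0, 0], "tz":[0, 0, 0, -0.015, -0.04], "twist":[0, 0, 0, 0, 0], "finger_gap":[1, 1, 1, 1, 1]}' | python3 steer.py;echo '{"tx":[0, 0, 0, 0, 0], "ty":[0, 0, 0, 0, 0], "tz":[-0.035, -0.07, -0.105, -0.11, -0.11], "twist":[0, 0, 0, 0, 0], "finger_gap":[1, 1, 1, 1, 1]}' | python3 steer.py;echo '{"tx":[0.03, 0.06, 0.09, 0.12, 0.15], "ty":[-0.022, -0.043, -0.065, -0.086, -0.108], "tz":[0, 0, 0, 0, 0], "twist":[0, 0, 0, 0, 0], "finger_gap":[1, 1, 1, 1, 1]}' | python3 steer.py;echo '{"tx":[0.03, 0.06, 0.072, 0.072, 0.072], "ty":[-0.022, -0.043, -0.051, -0.051, -0.051], "tz":[0, 0, 0, 0, 0], "twist":[0, 0, 0, 0, 0], "finger_gap":[1, 1, 1, 1, 1]}' | python3 steer.py)| grep -E "pos|force|open"; python3 - <<'E'
from h import *
for n,roi in (("top",(300,110,400,230)),("side",(300,190,370,290))):
    p,d=env.read_camera(n)
    m,c,s=biggest(capmask(p,"yellow",100),roi);print(n,c,s,plane(n,c,130 if n=="top" else 118))
p,d=env.read_camera("top");m,c,s=biggest(capmask(p,"blue",100),(230,200,260,240)) if 0 else (0,0,0)
E
```

```text
eef_pos: [594.6, -166.9, 66.1]
ft_force: [0.4, 0.0, 1.3]
opening: 0.684
grip_force: 0.0
eef_pos: [593.4, -166.4, 104.3]
ft_force: [0.1, 0.5, 0.7]
opening: 0.991
grip_force: 0.0
eef_pos: [595.3, -167.1, 218.6]
ft_force: [0.5, -0.1, -0.2]
opening: 1.003
grip_force: 0.0
eef_pos: [484.7, -15.7, 214.5]
ft_force: [0.8, 0.8, 1.0]
opening: 0.999
grip_force: 0.0
eef_pos: [435.2, 55.5, 215.3]
ft_force: [0.6, 0.1, 1.1]
opening: 0.999
grip_force: 0.0
top [341.51807229 149.83534137] [333 141  18  18 249] [[ 594.40216482 -165.09321597  130.        ]]
side [342.14242424 218.41818182] [332 209  21  20 330] [[ 594.23440268 -167.66140413  118.        ]]
```

In the tool's units: 130 mm / 1000 = 0.13, 115 mm / 1000 = 0.115.

```bash
(echo '{"tx":[-0.001, -0.001, -0.001, -0.001, -0.001], "ty":[0, 0, 0, 0, 0], "tz":[0.03, 0.065, 0.095, 0.115, 0.13], "twist":[0, 0, 0, 0, 0], "finger_gap":[1, 1, 1, 1, 1]}' | python3 steer.py;echo '{"tx":[0, 0, 0, 0, 0], "ty":[0, 0, 0, 0, 0], "tz":[0.014, 0.024, 0.0275, 0.0275, 0.0275], "twist":[0, 0, 0, 0, 0], "finger_gap":[1, 1, 1, 1, 0.7]}' | python3 steer.py;echo '{"tx":[0, 0, 0, 0, 0], "ty":[0, 0, 0, 0, 0], "tz":[0, 0, 0, 0, 0], "twist":[0, 0, 0, 0, 0], "finger_gap":[0.3, 0.3, 0.3, 0.3, 0.3]}' | python3 steer.py;echo '{"tx":[0, 0, 0], "ty":[0, 0, 0], "tz":[0, 0, 0], "twist":[0, 0, 0], "finger_gap":[0.3, 0.3, 0.3]}' | python3 steer.py) | grep -E "pos|force|open"
```

```text
eef_pos: [435.3, 53.2, 83.8]
ft_force: [1.0, -0.5, 0.7]
opening: 1.006
grip_force: 0.0
eef_pos: [435.8, 53.7, 58.6]
ft_force: [0.7, 0.9, -0.8]
opening: 0.964
grip_force: 0.0
eef_pos: [435.6, 54.2, 58.9]
ft_force: [0.6, 0.3, -0.6]
opening: 0.637
grip_force: 0.0
eef_pos: [435.5, 54.2, 58.7]
ft_force: [-1.1, -0.1, 3.2]
opening: 0.56
grip_force: 30.0
```

In the tool's units: -95 mm / 1000 = -0.095, -70 mm / 1000 = -0.07.

```bash
(echo '{"tx":[0, 0, 0, 0, 0], "ty":[0, 0, 0, 0, 0], "tz":[-0.008, -0.022, -0.045, -0.07, -0.095], "twist":[0, 0, 0, 0, 0], "finger_gap":[0.3, 0.3, 0.3, 0.3, 0.3]}' | python3 steer.py; echo '{"tx":[0, 0, 0, 0, 0], "ty":[0, 0, 0, 0, 0], "tz":[-0.025, -0.045, -0.06, -0.068, -0.07], "twist":[0, 0, 0, 0, 0], "finger_gap":[0.3, 0.3, 0.3, 0.3, 0.3]}' | python3 steer.py; echo '{"tx":[-0.005, -0.015, -0.028, -0.043, -0.058], "ty":[0.007, 0.02, 0.038, 0.058, 0.078], "tz":[0, 0, 0, 0, 0], "twist":[0, 0, 0, 0, 0], "finger_gap":[0.3, 0.3, 0.3, 0.3, 0.3]}' | python3 steer.py; echo '{"tx":[-0.015, -0.03, -0.045, -0.058, -0.07], "ty":[0.02, 0.04, 0.06, 0.079, 0.095], "tz":[0, 0, 0, 0, 0], "twist":[0, 0, 0, 0, 0], "finger_gap":[0.3, 0.3, 0.3, 0.3, 0.3]}' | python3 steer.py;echo '{"tx":[-0.007, -0.012, -0.013, -0.013, -0.013], "ty":[0.01, 0.015, 0.0175, 0.0175, 0.0175], "tz":[0, 0, 0, 0, 0], "twist":[0, 0, 0, 0, 0], "finger_gap":[0.3, 0.3, 0.3, 0.3, 0.3]}' | python3 steer.py;echo '{"tx":[0, 0, 0, 0, 0], "ty":[0, 0, 0, 0, 0], "tz":[0.02, 0.045, 0.07, 0.095, 0.115], "twist":[0, 0, 0, 0, 0], "finger_gap":[0.3, 0.3, 0.3, 0.3, 0.3]}' | python3 steer.py;echo '{"tx":[0, 0, 0, 0, 0], "ty":[0, 0, 0, 0, 0], "tz":[0.015, 0.025, 0.033, 0.033, 0.033], "twist":[0, 0, 0, 0, 0], "finger_gap":[0.3, 0.3, 0.3, 0.3, 0.3]}' | python3 steer.py) | grep -E "pos|force"
```

```text
eef_pos: [435.1, 54.2, 154.9]
ft_force: [0.0, 0.4, -2.6]
grip_force: 30.0
eef_pos: [435.7, 54.2, 224.9]
ft_force: [0.1, 0.0, -1.9]
grip_force: 30.0
eef_pos: [514.3, -4.8, 222.3]
ft_force: [-0.6, -0.3, -1.6]
grip_force: 30.0
eef_pos: [609.6, -75.3, 221.6]
ft_force: [-1.2, 0.5, -1.8]
grip_force: 30.0
eef_pos: [625.5, -86.6, 223.1]
ft_force: [-0.1, -0.3, -1.8]
grip_force: 30.0
eef_pos: [625.1, -86.1, 107.2]
ft_force: [0.5, -0.1, -1.5]
grip_force: 30.0
eef_pos: [626.2, -86.7, 76.1]
ft_force: [0.9, -0.0, -1.2]
grip_force: 30.0
```

```bash
(echo '{"tx":[0, 0, 0, 0], "ty":[0, 0, 0, 0], "tz":[0.002, 0.005, 0.007, 0.007], "twist":[0, 0, 0, 0], "finger_gap":[0.3, 0.3, 0.3, 0.3]}' | python3 steer.py;echo '{"tx":[0, 0, 0, 0], "ty":[0, 0, 0, 0], "tz":[0.0005, 0.001, 0.001, 0.001], "twist":[0, 0, 0, 0], "finger_gap":[0.3, 0.3, 0.3, 0.3]}' | python3 steer.py;echo '{"tx":[0, 0, 0, 0], "ty":[0, 0, 0, 0], "tz":[0.0005, 0.001, 0.001, 0.001], "twist":[0, 0, 0, 0], "finger_gap":[0.3, 0.3, 0.3, 0.3]}' | python3 steer.py)| grep -E "pos|force"
```

```text
eef_pos: [625.9, -86.9, 68.5]
ft_force: [0.1, 0.6, -2.1]
grip_force: 30.0
eef_pos: [626.1, -86.8, 67.7]
ft_force: [1.2, 0.3, -3.7]
grip_force: 30.0
eef_pos: [626.1, -86.9, 66.8]
ft_force: [-1.2, 0.2, 1.2]
grip_force: 30.0
```

In the tool's units: 0.5 mm / 1000 = 0.0005.

```bash
(echo '{"tx":[0, 0, 0, 0, 0], "ty":[0, 0, 0, 0, 0], "tz":[0.0005, 0.0005, 0, 0, 0], "twist":[0, 0, 0, 0, 0], "finger_gap":[0.3, 0.3, 0.6, 0.7, 0.9]}' | python3 steer.py;echo '{"tx":[0, 0, 0, 0, 0], "ty":[0, 0, 0, 0, 0], "tz":[0, 0, 0, -0.015, -0.04], "twist":[0, 0, 0, 0, 0], "finger_gap":[1, 1, 1, 1, 1]}' | python3 steer.py;echo '{"tx":[0, 0, 0, 0, 0], "ty":[0, 0, 0, 0, 0], "tz":[-0.035, -0.07, -0.105, -0.11, -0.11], "twist":[0, 0, 0, 0, 0], "finger_gap":[1, 1, 1, 1, 1]}' | python3 steer.py;echo '{"tx":[0.0035, 0.007, 0.011, 0.015, 0.0185], "ty":[-0.033, -0.07, -0.105, -0.14, -0.175], "tz":[0, 0, 0, 0, 0], "twist":[0, 0, 0, 0, 0], "finger_gap":[1, 1, 1, 1, 1]}' | python3 steer.py;echo '{"tx":[0.003, 0.003, 0.003, 0.003, 0.003], "ty":[-0.027, -0.0275, -0.0275, -0.0275, -0.0275], "tz":[0, 0, 0.01, 0.04, 0.075], "twist":[0, 0, 0, 0, 0], "finger_gap":[1, 1, 1, 1, 1]}' | python3 steer.py)| grep -E "pos|force|open"; python3 - <<'E'
from h import *
for n,roi in (("top",(300,110,400,230)),("side",(300,170,400,290))):
    p,d=env.read_camera(n)
    for k in("yellow","blue"):
        m,c,s=biggest(capmask(p,k,100),roi);print(n,k,c,s,plane(n,c,130 if n=="top" else 118))
E
```

```text
eef_pos: [626.1, -86.9, 66.6]
ft_force: [0.8, 0.6, -0.9]
opening: 0.687
grip_force: 0.0
eef_pos: [624.8, -86.6, 104.7]
ft_force: [-1.2, -0.1, 0.8]
opening: 0.985
grip_force: 0.0
eef_pos: [626.8, -87.0, 219.1]
ft_force: [-0.7, -0.2, -1.7]
opening: 1.0
grip_force: 0.0
eef_pos: [448.6, -67.8, 215.0]
ft_force: [-0.4, 0.0, 0.5]
opening: 0.998
grip_force: 0.0
eef_pos: [424.3, -65.6, 141.2]
ft_force: [2.0, 0.0, 0.2]
opening: 1.004
grip_force: 0.0
top yellow [341.49797571 149.86234818] [333 141  18  18 247] [[ 594.34111718 -165.04813538  130.        ]]
top blue [306.12888889 135.51555556] [300 127  15  18 225] [[626.17188896 -86.86412917 130.        ]]
side yellow [342.16510903 218.74454829] [333 210  20  19 321] [[ 594.03407773 -168.85362907  118.        ]]
side blue [348.06015038 197.05639098] [339 189  19  17 266] [[625.80638542 -85.53807848 118.        ]]
```

In the tool's units: 83 mm / 1000 = 0.083, 70 mm / 1000 = 0.07.

```bash
(echo '{"tx":[0, 0, 0, 0, 0], "ty":[0, 0, 0, 0, 0], "tz":[0.025, 0.05, 0.07, 0.083, 0.083], "twist":[0, 0, 0, 0, 0], "finger_gap":[1, 1, 1, 1, 1]}' | python3 steer.py;echo '{"tx":[0, 0, 0, 0, 0], "ty":[0, 0, 0, 0, 0], "tz":[0, 0, 0, 0, 0], "twist":[0, 0, 0, 0, 0], "finger_gap":[1, 0.7, 0.3, 0.3, 0.3]}' | python3 steer.py;echo '{"tx":[0, 0, 0, 0, 0], "ty":[0, 0, 0, 0, 0], "tz":[0, 0, 0, 0, 0], "twist":[0, 0, 0, 0, 0], "finger_gap":[0.3, 0.3, 0.3, 0.3, 0.3]}' | python3 steer.py) | grep -E "pos|force|open"
```

```text
eef_pos: [423.2, -65.2, 57.3]
ft_force: [0.9, 0.3, 0.0]
opening: 0.997
grip_force: 0.0
eef_pos: [423.8, -65.4, 59.3]
ft_force: [0.4, 0.9, -0.1]
opening: 0.778
grip_force: 0.0
eef_pos: [423.5, -65.3, 58.7]
ft_force: [-0.4, 0.2, 3.5]
opening: 0.563
grip_force: 30.0
```

In the tool's units: -95 mm / 1000 = -0.095, -70 mm / 1000 = -0.07.

```bash
(echo '{"tx":[0, 0, 0, 0, 0], "ty":[0, 0, 0, 0, 0], "tz":[-0.008, -0.022, -0.045, -0.07, -0.095], "twist":[0, 0, 0, 0, 0], "finger_gap":[0.3, 0.3, 0.3, 0.3, 0.3]}' | python3 steer.py; echo '{"tx":[0, 0, 0, 0, 0], "ty":[0, 0, 0, 0, 0], "tz":[-0.025, -0.045, -0.06, -0.068, -0.07], "twist":[0, 0, 0, 0, 0], "finger_gap":[0.3, 0.3, 0.3, 0.3, 0.3]}' | python3 steer.py; echo '{"tx":[-0.006, -0.019, -0.035, -0.054, -0.072], "ty":[0.005, 0.015, 0.027, 0.042, 0.056], "tz":[0, 0, 0, 0, 0], "twist":[0, 0, 0, 0, 0], "finger_gap":[0.3, 0.3, 0.3, 0.3, 0.3]}' | python3 steer.py; echo '{"tx":[-0.019, -0.038, -0.056, -0.073, -0.088], "ty":[0.015, 0.03, 0.044, 0.057, 0.068], "tz":[0, 0, 0, 0, 0], "twist":[0, 0, 0, 0, 0], "finger_gap":[0.3, 0.3, 0.3, 0.3, 0.3]}' | python3 steer.py;echo '{"tx":[-0.01, -0.016, -0.0194, -0.0194, -0.0194], "ty":[0.008, 0.013, 0.0155, 0.0155, 0.0155], "tz":[0, 0, 0, 0, 0], "twist":[0, 0, 0, 0, 0], "finger_gap":[0.3, 0.3, 0.3, 0.3, 0.3]}' | python3 steer.py;echo '{"tx":[0, 0, 0, 0, 0], "ty":[0, 0, 0, 0, 0], "tz":[0.02, 0.045, 0.07, 0.095, 0.115], "twist":[0, 0, 0, 0, 0], "finger_gap":[0.3, 0.3, 0.3, 0.3, 0.3]}' | python3 steer.py;echo '{"tx":[0, 0, 0, 0, 0], "ty":[0, 0, 0, 0, 0], "tz":[0.015, 0.025, 0.033, 0.033, 0.033], "twist":[0, 0, 0, 0, 0], "finger_gap":[0.3, 0.3, 0.3, 0.3, 0.3]}' | python3 steer.py) | grep -E "pos|force"
```

```text
eef_pos: [423.1, -65.2, 155.0]
ft_force: [0.1, -0.1, -2.3]
grip_force: 30.0
eef_pos: [423.7, -65.4, 224.9]
ft_force: [0.3, -0.3, -2.1]
grip_force: 29.9
eef_pos: [480.0, -138.5, 222.3]
ft_force: [1.1, 0.2, -1.3]
grip_force: 30.0
eef_pos: [548.1, -226.9, 221.6]
ft_force: [0.3, -0.0, -2.0]
grip_force: 30.0
eef_pos: [562.6, -244.4, 223.0]
ft_force: [0.3, 1.0, -0.3]
grip_force: 30.0
eef_pos: [562.3, -243.8, 107.2]
ft_force: [0.8, 1.1, -1.3]
grip_force: 30.0
eef_pos: [563.2, -244.6, 76.0]
ft_force: [0.2, 0.7, -1.0]
grip_force: 30.0
```

In the tool's units: 7 mm / 1000 = 0.007, 5 mm / 1000 = 0.005.

```bash
(echo '{"tx":[0, 0, 0, 0], "ty":[0, 0, 0, 0], "tz":[0.002, 0.005, 0.007, 0.007], "twist":[0, 0, 0, 0], "finger_gap":[0.3, 0.3, 0.3, 0.3]}' | python3 steer.py;echo '{"tx":[0, 0, 0, 0], "ty":[0, 0, 0, 0], "tz":[0.0005, 0.001, 0.001, 0.001], "twist":[0, 0, 0, 0], "finger_gap":[0.3, 0.3, 0.3, 0.3]}' | python3 steer.py;echo '{"tx":[0, 0, 0, 0], "ty":[0, 0, 0, 0], "tz":[0.0005, 0.001, 0.001, 0.001], "twist":[0, 0, 0, 0], "finger_gap":[0.3, 0.3, 0.3, 0.3]}' | python3 steer.py)| grep -E "pos|force"
```

```text
eef_pos: [563.0, -244.7, 68.5]
ft_force: [-0.5, 0.2, -1.6]
grip_force: 30.0
eef_pos: [563.1, -244.8, 67.7]
ft_force: [0.2, 0.6, -2.3]
grip_force: 30.0
eef_pos: [563.1, -244.8, 66.7]
ft_force: [-0.6, -0.4, 0.8]
grip_force: 30.0
```

Release, rise, and step aside for a final look.

```bash
(echo '{"tx":[0, 0, 0, 0, 0], "ty":[0, 0, 0, 0, 0], "tz":[0.0005, 0.0005, 0, 0, 0], "twist":[0, 0, 0, 0, 0], "finger_gap":[0.3, 0.3, 0.6, 0.7, 0.9]}' | python3 steer.py;echo '{"tx":[0, 0, 0, 0, 0], "ty":[0, 0, 0, 0, 0], "tz":[0, 0, 0, -0.015, -0.04], "twist":[0, 0, 0, 0, 0], "finger_gap":[1, 1, 1, 1, 1]}' | python3 steer.py;echo '{"tx":[0, 0, 0, 0, 0], "ty":[0, 0, 0, 0, 0], "tz":[-0.035, -0.07, -0.105, -0.135, -0.135], "twist":[0, 0, 0, 0, 0], "finger_gap":[1, 1, 1, 1, 1]}' | python3 steer.py;echo '{"tx":[-0.02, -0.04, -0.06, -0.08, -0.08], "ty":[-0.025, -0.05, -0.07, -0.07, -0.07], "tz":[0, 0, 0, 0, 0], "twist":[0, 0, 0, 0, 0], "finger_gap":[1, 1, 1, 1, 1]}' | python3 steer.py)| grep -E "^t:|pos|open"; python3 pic.py side 200 100 400 310 2.8 z; python3 pic.py top 50 110 420 310 2.1 y
```

```text
t: 42.18
eef_pos: [563.1, -244.8, 66.6]
opening: 0.69
t: 42.6
eef_pos: [562.0, -244.2, 104.8]
opening: 0.988
t: 43.02
eef_pos: [564.7, -245.6, 247.9]
opening: 0.999
t: 43.43
eef_pos: [492.1, -327.6, 241.4]
opening: 1.004
```

View pics/z.png

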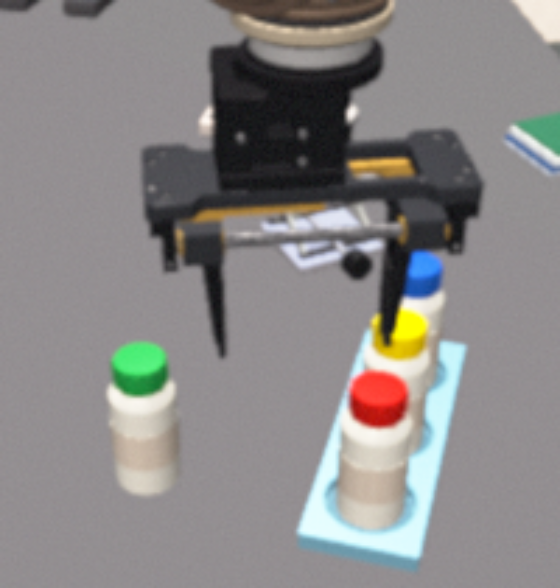

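View pics/y.png

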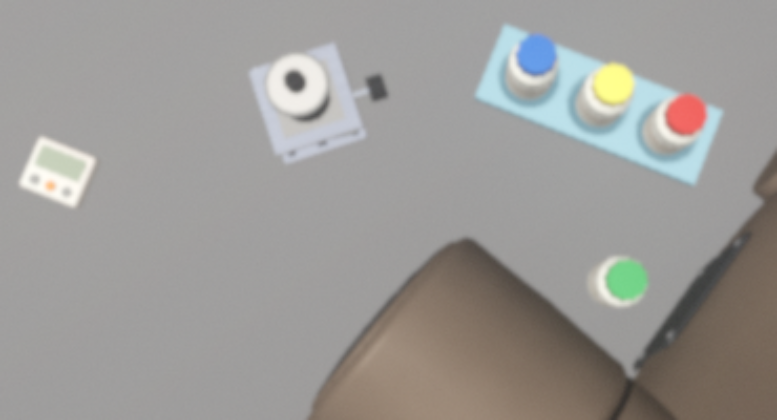

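The two views show all three bottles upright in their wells (top crop: blue at 537,54, yellow at 613,84, red at 686,114). In the top crop, the lidded cup stands on the jack (297,85), and the green bottle (626,280) and timer (58,172) are where they were.

```bash
echo '{"tx":[0, 0, 0], "ty":[0, 0, 0], "tz":[0, 0, 0], "twist":[0, 0, 0], "finger_gap":[1, 1, 1]}' | python3 steer.py | head -2; python3 -c "
from cell import env
print(env.job_done())"
```

```text
t: 43.78
eef_pos: [493.4, -323.9, 241.5]
the job is handed in; nothing more can be done
None
```

The job is handed in at about 44 s: the lidded cup stands on the jack, blue, yellow and red stand left to right in the tray wells, and the green bottle, timer and spatula were not touched.

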